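# Put the spice jar away in the touch-lid caddy

### The arm

A 6-joint arm with a two-finger parallel gripper is mounted at the origin on a cart in front of the work surface, level with it; the furniture and walls round the work are solid. World frame = base frame: x ahead of the robot, y to its left, z up, the work surface at z = 0. Lengths are in m, angles in rad, forces in N, time in s.
With the tool pointing down it reaches from about 0.375 to 0.9 m from the base axis. Payload 3.1 kg.
Tool frame: the origin (TCP) lies where the fingers leave the gripper's body, on its centre line; the fingertips stand 70 mm ahead of it and the grasp point (between the pads) lies 51 mm ahead of it; z points along the fingers, y is the line along which they close (so a half turn about z gives the same grasp; the last joint's range is limited). The gripper opens to 87 mm and grips with 3 to 60 N. Pads are 19 mm wide; open, the fingers measure 117 mm over their backs; the gripper's body (75 mm by 190 mm) begins 51 mm behind the grasp point.
Start: joints at [1.163, 0.527, 1.433, -0, 1.181, -0.178], TCP at [0.142, 0.609, 0.292] pointing down, gripper open.
Joint ranges: [-3.08, 3.08], [-0.75, 2.2], [0.22, 2.44], [-1.43, 4.57], [0, 2.65], [-2.85, 2.85]. Speed limits (rad/s): [2.79, 2.79, 3.14, 3.14, 3.14, 3.14].

### API

Orientations are given as a unit quaternion [x, y, z, w].
In Python, from rig import robot gives the robot as it stands.
- The arm moves only by the tool send_rows, never from a script. Its argument "deltas" is text: rows parted by semicolons, each of 7 numbers parted by spaces: the shift along the tool's x, y, z in mm, then the turn, a rotation vector about the tool's x, y, z in degrees, then the opening, from 0 (shut) to 1 (fully open). A call has 1 to 10 rows; each row shifts and turns the commanded pose from where the row before left it, along the tool's axes as they then stand; what a row does not reach is not made up. A row lasts 1/8 s, in which the tool goes at most 62.5 mm and 10.7 degrees, less where a joint would pass 70% of its speed; a pose out of reach is approached as far as the arm can. A call is refused whole if a number of a shift passes 62.5 or a number of a turn 10.7, either way. A call with a gripper value outside its range is refused whole. The fingers move at their own pace and stop on an object; "newtons" is the grip in N (left out, the last holds). Time passes only in rows, so rows that do not move let the fingers close. It gives the time, the measured TCP pose, the force, the opening and the grip force at its end, in the units of the state.
- robot.get_obs(): the state, without advancing time (a new reading comes with each control period).
- robot.camera(name): name is "scene" or "top" or "wrist"; returns a dict with "image" (384x512x3 uint8, red, green, blue), "depth" (384x512 float32, m along the optical axis (not along the pixel's ray), 0 where there is no reading), "fovy" (degrees; the focal length in pixels is half the picture's height over the tangent of half this angle, whatever the lens; pixels are square), "cx", "cy" (the principal point, pixels), "k1" (the pictures are not rectified: a ray, as slopes to the right and down, at radius r is drawn at 1 + k1 r^2 times it, then the intrinsics apply), "rvec" (rotation vector, rad) and "tvec" (3), from world to camera coordinates, as OpenCV has them. Camera axes: x right, y down, z forward; pixel columns grow to the right and rows downward; lengths in m; the calibration is good to about 2 mm. A picture is of the moment at which its call begins.
- robot.hand_in(): hands the job in; it is judged then, once.
Trained networks look in the newest picture that a camera, given by its name, has taken for a name from the list of things; names that differ only in an ending like _2 or _b are one class to them, and where a whole thing is asked for, a point or a joint stands for the part that bears it (a point fixed in the world has none). Each returns a list of dicts, best first, with "p" (0 to 1); they miss things now and then, are a little off and sometimes report something else, mostly with a low value. They report only what shows in the picture. A call takes as long as a camera call. They do not tell look-alikes from the thing itself.
- robot.find_in(camera, thing): "box" ([left, top, right, bottom] in pixels, round what is visible of it).
- robot.cut_out(camera, thing): "region" (384x512 bool, what is visible of it) and "box" ([left, top, right, bottom] in pixels, round what is visible of it).
The state is a dict: "time": time; "q": joint angles; "joint_velocities": joint speeds; "joint_torque": joint torques, N m; "position": TCP position; "tool_rot": TCP orientation; "ft_force": force on the tool from outside, world axes, zero at the start; "moment": the same for the moment, N m; "grip_width": finger opening in m; "grip_force": force on a finger pad.
Only numpy, scipy, OpenCV 4.12 (cv2) and the standard library are available. Lean on these libraries where they do the work, as an engineer would, in place of code of your own. Each camera call takes 0.05 s, during which the arm holds its last target. There are 200 camera calls.

### The job

Put the spice jar away in the touch-lid caddy: press on the lid over its push-push latch so that it lets go and springs open, stand the jar upright in the empty compartment, then swing the lid down and press it again until the latch catches and holds it shut. The latch is a light one: feel for it, and never push on the lid with more than about 2.5 kg (25 N). Leave the sugar tin, the jigger and the cup where they are.

Things in the scene. Friction and masses are not known exactly. Their poses are not given: they have to be found in the camera images.
- caddy: White box, fixed, 156 (x) x 193 (y) mm outside, open rim at z 112, walls 6; origin under its centre, z up. Hinge along its +x side, latch side at -x; a divider (top at z 87) parts it across y: larger empty compartment at -y (y -90 to +5, x -72 to +72), smaller one with the sugar tin at +y. A grey latch housing, top at z 110, fills x -73 to -49, y -12 to +28. All in its own frame.
- lid (a joint): Angle of the lid (rad). About 0 to 0.02 (it differs from box to box): shut and latched, level; about 1.5: stands open, upright. A spring with a slow damper opens it by itself, in about a second, once unlatched and always pushes back on the hand: about 3 N at the latch side, rising to 8 or 9 N where the latch works. The latched lid can still be pressed some mm lower.
- lid_press (a point): Small dark metal dot, 26 mm across, on the top face of the lid, 136 mm from the hinge axis and 26 mm from the lid's free edge; moves with the lid. The latch lies under it. Pressed here until it bottoms, at a push of 10 to 13 N, and let go, the latch frees the lid (if it was latched) or holds it (if it was open). How deep that is must be felt: the latch is set higher or lower from box to box, and just below that point is a hard stop.
- lid_hinge (a point): Middle of the hinge axis, on the caddy's +x side, 118 mm above the worktop; the axis is the caddy's y. The wooden lid is 162 mm long from this axis, 197 mm wide, 12 mm thick; its top face lies 11.5 mm above the axis when shut. Open, its free edge stands about 280 mm above the worktop, and its top face looks away from the caddy (to the caddy's +x).
- empty_floor (a point): Middle of the empty compartment's floor (8 mm above the worktop); the compartment is 144 (caddy x) by 96 (caddy y) mm, its walls rise 104 mm above this floor.
- jar_centre (a point): Centre (half-way up) of the loose spice jar: round, 45 mm across, 100 mm tall, clear body with a wide screw cap on its top 20 mm, about 0.11 kg; stands upright, z up.
- spice_jar: The spice jar; origin under its centre.
- sugar_tin: White enamel tin with a knobbed lid, 70 mm across, 85 tall, loose, in the smaller compartment. To be left alone. Origin under its centre.
- jigger: Hourglass steel bar measure, 46 mm across, 80 tall, loose on the worktop. To be left alone. Origin under its centre.
- cup: Small white cup with one handle, 62 mm across (89 with the handle), 52 tall, loose on the worktop. To be left alone. Origin under its centre.
Not all that is in view belongs to the job. Of the things that look like the spice_jar, the largest one is meant.

How it is judged:
By the outcome, as a careful person would: the job done as asked, in the order asked, and still so for the second after the job is handed in, with the robot touching nothing.
It also fails if it takes over 72 s, if anything falls off the work surface, if the arm or the gripper's body presses on something with over 40 N, if the wrist force passes 120 N, or if a joint passes its speed limit or range.

## Working session

There is one attempt and no reset: what is moved stays moved. The work goes in short steps, Python scripts to look and compute and a tool call to move; the robot and the scene stay as the last step left them, time stands still between calls to the robot, and variables do not carry over. Pictures are saved under pics/ and viewed, at most 10 in all, crops included, and the job is handed in when it is done.

Besides the shell and the picture viewer there is one more tool, called as name(argument=value, ...) on one line, values as JSON. send_rows: Moves the arm, as the interface text tells. Its arguments: {"type":"object","properties":{"deltas":{"type":"string"},"newtons":{"type":"number"}},"required":["deltas"]}

```bash
ls; mkdir -p pics; cat > h.py <<'E'
import numpy as np, cv2
from rig import robot
from scipy.spatial.transform import Rotation as R
def save(c,name):
    cv2.imwrite(f"pics/{name}.png",c["image"][:,:,::-1])
def cloud(c):
    H,W=c["depth"].shape; f=H/2/np.tan(np.radians(c["fovy"])/2)
    u,v=np.meshgrid(np.arange(W),np.arange(H))
    xd=(u-c["cx"])/f; yd=(v-c["cy"])/f
    x,y=xd.copy(),yd.copy()
    for _ in range(10):
        s=1+c["k1"]*(x*x+y*y); x=xd/s;y=yd/s
    d=c["depth"]; P=np.stack([x*d,y*d,d],-1)
    Rm=cv2.Rodrigues(np.array(c["rvec"],float))[0]
    return (P-np.array(c["tvec"]))@Rm   # world
E
python3 - <<'E'
from h import *
print(robot.get_obs())
ims=[]
for n in("scene","top"):
    c=robot.camera(n); ims.append(c["image"]); P=cloud(c); np.save(n+"_P.npy",P); np.save(n+"_im.npy",c["image"])
    for t in("caddy","lid","lid_press","spice_jar","sugar_tin","jigger","cup"):
        for r in robot.cut_out(n,t)[:4]:
            m=r["region"]&(c["depth"]>0)
            q=P[m]
            print(n,t,round(r["p"],2),np.round(r["box"]),m.sum(),np.round(np.median(q,0),3) if len(q) else "",np.round(np.percentile(q,2,0),3) if len(q) else "",np.round(np.percentile(q,98,0),3) if len(q) else "")
cv2.imwrite("pics/a.png",cv2.resize(np.vstack(ims)[:,:,::-1],None,fx=.78,fy=.78))
E
```

```text
pics
{'time': 0.0, 'q': array([ 1.16250680e+00,  5.28489571e-01,  1.43387774e+00, -1.62349646e-05,
        1.18135175e+00, -1.78490519e-01]), 'joint_velocities': array([-0.00062126, -0.00151473, -0.00062909,  0.00056772,  0.00257787,
       -0.00106794]), 'joint_torque': array([ 7.23004196e-04, -4.40044606e+01, -1.76593351e+01,  6.36117370e-02,
        5.81482379e-02, -1.36793806e-04]), 'position': array([0.14210559, 0.60805242, 0.29126488]), 'tool_rot': array([ 1.14643720e-01,  9.93406104e-01, -1.01994032e-03, -3.00291145e-04]), 'ft_force': array([-0.22203619, -0.48266421, -0.74350275]), 'moment': array([-0.01606511,  0.00194702, -0.01454822]), 'grip_force': 0.0, 'grip_width': 0.08726108152520802}
scene caddy 0.64 [134. 144. 196. 215.] 3999 [0.467 0.323 0.13 ] [0.395 0.249 0.013] [0.591 0.414 0.135]
scene lid 0.89 [129. 141. 193. 193.] 2743 [0.489 0.334 0.131] [0.4   0.255 0.127] [0.59  0.414 0.135]
scene lid 0.23 [135. 140. 200. 213.] 4003 [0.466 0.323 0.13 ] [0.395 0.249 0.012] [0.591 0.412 0.135]
scene lid_press 0.64 [137. 139. 195. 200.] 2891 [0.489 0.334 0.131] [0.399 0.254 0.1
[... 1174 characters left out ...]
0.13 ] [0.405 0.253 0.103] [0.599 0.416 0.134]
top spice_jar 0.84 [346. 218. 367. 232.] 292 [ 0.431 -0.24   0.097] [ 0.41  -0.289 -0.   ] [ 0.454 -0.225  0.104]
top spice_jar 0.62 [373. 228. 395. 238.] 179 [ 0.406 -0.33   0.071] [ 0.391 -0.354 -0.001] [ 0.422 -0.323  0.078]
top spice_jar 0.44 [376. 203. 394. 212.] 181 [ 0.484 -0.333  0.07 ] [ 0.469 -0.355  0.003] [ 0.502 -0.322  0.078]
top jigger 0.46 [250. 216. 266. 235.] 184 [0.44  0.061 0.059] [ 0.419  0.04  -0.001] [0.466 0.081 0.08 ]
top cup 0.72 [132. 165. 201. 238.] 4028 [0.501 0.328 0.13 ] [0.405 0.25  0.028] [0.597 0.416 0.134]
top cup 0.7 [303. 207. 320. 234.] 355 [ 0.447 -0.108  0.022] [ 0.416 -0.135  0.004] [ 0.488 -0.08   0.052]
```

View pics/a.png

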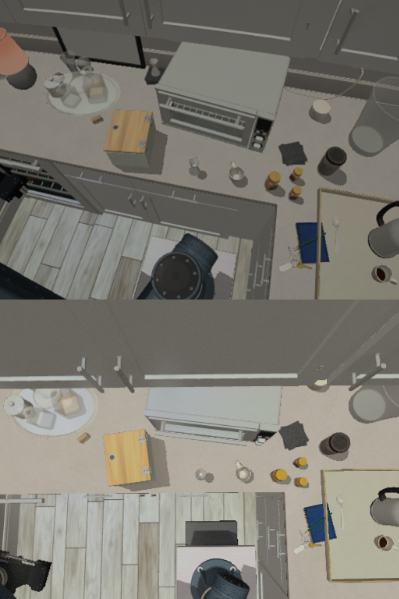

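The images show the shut caddy at left, with its dot toward world +y (hinges toward −y), and three amber-capped jars at right. The largest jar is near (0.43, −0.25). Next I refine the lid frame, the dot and the jar centre.

```bash
python3 - <<'E'
from h import *
for n in("scene","top"):
    P=np.load(n+"_P.npy"); im=np.load(n+"_im.npy")
    m=(abs(P[...,2]-.13)<.008)&(P[...,0]>.38)&(P[...,0]<.62)&(P[...,1]>.22)&(P[...,1]<.45)
    q=P[m][:,:2].astype(np.float32); r=cv2.minAreaRect(q*1000); print(n,"rect",r,np.median(P[m],0), cv2.boxPoints(r).round())
    hsv=cv2.cvtColor(im,cv2.COLOR_RGB2HSV)
    mm=cv2.erode(m.astype(np.uint8),np.ones((3,3)))>0
    g=cv2.cvtColor(im,cv2.COLOR_RGB2GRAY)
    d=m&((hsv[...,1]<70)|(g<90))
    k,l,s,cc=cv2.connectedComponentsWithStats(d.astype(np.uint8))
    for i in range(1,k):
        if s[i,4]>=4: print(" dark",s[i],P[l==i].mean(0).round(4),g[l==i].mean())
    j=(abs(P[...,2]-.1)<.006)&(abs(P[...,0]-.43)<.06)&(abs(P[...,1]+.245)<.05)
    print("jar",j.sum(),P[j].mean(0),cv2.minEnclosingCircle(P[j][:,:2].astype(np.float32)))
im=np.load("top_im.npy")
cv2.imwrite("pics/b.png",cv2.resize(im[150:250,110:410,::-1],None,fx=2.6,fy=2.6,interpolation=cv2.INTER_CUBIC))
E
```

```text
scene rect ((504.9613342285156, 313.27783203125), (206.7414093017578, 211.3052978515625), 7.146810531616211) [0.48952741 0.33383524 0.13137526] [[389. 405.]
 [416. 196.]
 [621. 221.]
 [594. 431.]]
 dark [207 140   5   4  12] [0.6176 0.2277 0.1322] 75.66666666666667
 dark [185 148  11  15  84] [0.5665 0.2767 0.1303] 104.98809523809524
 dark [144 160   9   7  44] [0.4991 0.3927 0.1331] 95.97727272727273
 dark [189 174   1   4   4] [0.4838 0.2546 0.1275] 82.75
 dark [178 179  12  14  96] [0.4487 0.2611 0.1303] 107.8125
 dark [132 192   9   3  11] [0.3922 0.3903 0.1281] 89.27272727272727
 dark [142 194   4   1   4] [0.3947 0.3696 0.1258] 88.75
 dark [147 194  24   3  29] [0.4008 0.3253 0.1267] 84.3103448275862
 dark [172 195  14   3  18] [0.4099 0.2611 0.1259] 84.0
jar 159 [ 0.42916567 -0.24823394  0.10083418] ((0.43076688051223755, -0.24799257516860962), 0.02179306373000145)
top rect ((506.63067626953125, 313.75494384765625), (201.0742645263672, 208.49879455566406), 7.5088324546813965) [0.50063125 0.33422168 0.13010333] [[393. 404.]
 [421. 197.]
 [620. 224.]
 [593. 430.]]
 dark [187 171   2   5   9] [0.5872 0.2642 0.1249] 122.11111111111111
 dark [178 174   9  11  84] [0.5696 0.2795 0.1304] 165.14285714285714
 dark [188 177   2   8  12] [0.5643 0.2612 0.1244] 111.41666666666667
 dark [139 198   9   9  60] [0.5024 0.3915 0.1317] 142.73333333333332
 dark [182 214  10  11  90] [0.4509 0.2635 0.1309] 165.83333333333334
 dark [193 222   2   3   4] [0.4383 0.2448 0.1245] 107.25
jar 171 [ 0.432639   -0.24830739  0.09929796] ((0.4328470528125763, -0.24806901812553406), 0.021736929193139076)
```

View pics/b.png

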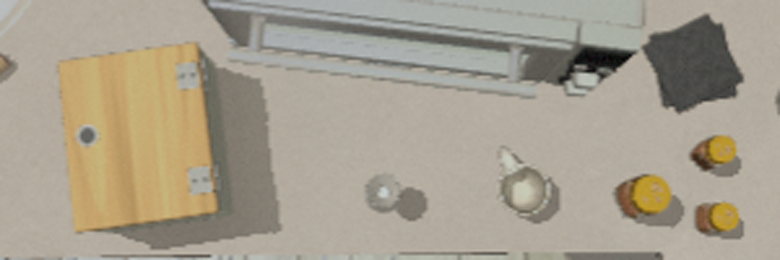

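The close-up confirms the dot at (88,135), giving world (0.501, 0.392), and the hinges on the −y side, so the caddy yaw puts its +y along world +x at about +7.5°. Now moving above the dot with the fingers closed.

send_rows(deltas="-57 -18 0 0 0 0 0;-57 -18 0 0 0 0 0;-57 -18 0 0 0 0 0;-57 -19 0 0 0 0 0;-57 -19 10 0 0 0 0;-57 -18 10 0 0 0 0;-57 -18 10 0 0 0 0", newtons=20)

```text
time: 1.68
position: [0.5034, 0.3919, 0.2622]
tool_rot: [0.115, 0.993, 0.0, 0.0]
ft_force: [0.9, 0.3, -0.4]
grip_width: 0.025
grip_force: 0.0
```

send_rows(deltas="0 0 0 0 0 10 0;0 0 0 0 0 10 0;0 0 0 0 0 10 0;0 0 0 0 0 10 0;0 0 0 0 0 10 0;0 0 0 0 0 10 0;0 0 0 0 0 9.3 0;0 0 0 0 0 0 0")

```text
time: 2.68
position: [0.5017, 0.393, 0.2623]
tool_rot: [0.658, 0.753, 0.0, 0.0]
ft_force: [0.1, -0.4, -0.1]
grip_width: 0.0007
grip_force: 0.0
```

```bash
python3 - <<'E'
from h import *
c=robot.camera("wrist"); P=cloud(c); im=c["image"]
for r in robot.find_in("wrist","lid_press")[:2]: print(r)
hsv=cv2.cvtColor(im,cv2.COLOR_RGB2HSV)
d=(abs(P[...,2]-.13)<.008)&(hsv[...,1]<70)
k,l,s,cc=cv2.connectedComponentsWithStats(d.astype(np.uint8))
for i in range(1,k):
    if s[i,4]>=30: print(s[i],P[l==i].mean(0).round(4),P[l==i].min(0).round(4),P[l==i].max(0).round(4))
save(c,"c")
E
```

```text
{'box': [121.6, 167.8, 359.7, 293.4], 'p': 0.68}
[234 190  29  27 638] [0.5003 0.3928 0.1321] [0.4882 0.3804 0.1302] [0.5123 0.4048 0.1339]
[372 357  60  12 360] [0.6912 0.2432 0.132 ] [0.6452 0.2387 0.1221] [0.7212 0.249  0.138 ]
```

View pics/c.png

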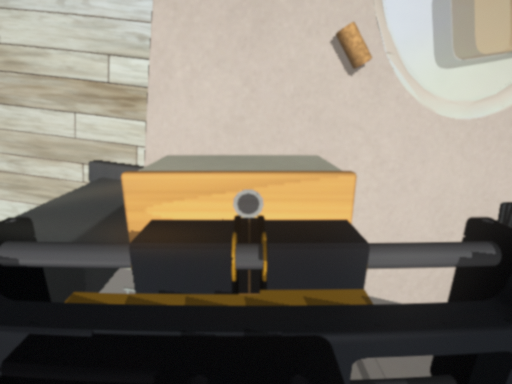

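The dot shows at (248,203), directly ahead of the fingertips, and its measured position matches the TCP xy within about 1.5 mm. Descending.

send_rows(deltas="0 -1 20 0 0 0 0;0 0 20 0 0 0 0;0 0 14 0 0 0 0;0 0 3 0 0 0 0;0 0 1 0 0 0 0")

```text
time: 3.4
position: [0.501, 0.3931, 0.2045]
tool_rot: [0.659, 0.752, 0.0, 0.0]
ft_force: [-0.4, 0.3, -0.2]
grip_width: 0.0003
grip_force: 0.0
```

send_rows(deltas="0 0 1 0 0 0 0;0 0 1 0 0 0 0")

```text
time: 3.65
position: [0.501, 0.3931, 0.2028]
tool_rot: [0.659, 0.752, 0.001, 0.0]
ft_force: [0.5, -0.7, 0.6]
grip_width: 0.0006
grip_force: 0.0
```

send_rows(deltas="0 0 1 0 0 0 0;0 0 1 0 0 0 0")

```text
time: 3.9
position: [0.5009, 0.393, 0.2011]
tool_rot: [0.659, 0.752, 0.0, 0.0]
ft_force: [-1.7, -1.5, 6.3]
grip_width: 0.0003
grip_force: 3.3
```

send_rows(deltas="0 0 1 0 0 0 0;0 0 0 0 0 0 0")

```text
time: 4.15
position: [0.5008, 0.3931, 0.2007]
tool_rot: [0.659, 0.752, 0.001, 0.0]
ft_force: [-2.0, -1.3, 6.2]
grip_width: 0.0005
grip_force: 3.5
```

send_rows(deltas="0 0 1 0 0 0 0;0 0 0 0 0 0 0")

```text
time: 4.4
position: [0.5008, 0.3931, 0.1999]
tool_rot: [0.659, 0.752, 0.001, 0.0]
ft_force: [-1.3, -0.6, 8.6]
grip_width: 0.0004
grip_force: 4.0
```

send_rows(deltas="0 0 1 0 0 0 0;0 0 0 0 0 0 0")

```text
time: 4.65
position: [0.5008, 0.3932, 0.1991]
tool_rot: [0.659, 0.752, 0.001, 0.0]
ft_force: [-2.4, -1.8, 9.8]
grip_width: 0.0005
grip_force: 4.4
```

send_rows(deltas="0 0 0.7 0 0 0 0;0 0 0 0 0 0 0")

```text
time: 4.9
position: [0.5008, 0.3932, 0.1985]
tool_rot: [0.659, 0.752, 0.001, 0.0]
ft_force: [-1.9, -0.4, 9.7]
grip_width: 0.0007
grip_force: 4.6
```

send_rows(deltas="0 0 0.8 0 0 0 0;0 0 0 0 0 0 0")

```text
time: 5.15
position: [0.5008, 0.3933, 0.1978]
tool_rot: [0.659, 0.752, 0.001, 0.0]
ft_force: [-2.0, -0.8, 10.7]
grip_width: 0.0006
grip_force: 4.9
```

send_rows(deltas="0 0 0.7 0 0 0 0;0 0 0 0 0 0 0")

```text
time: 5.4
position: [0.5008, 0.3933, 0.1972]
tool_rot: [0.659, 0.752, 0.001, 0.0]
ft_force: [-2.9, -0.8, 11.1]
grip_width: 0.0004
grip_force: 5.0
```

send_rows(deltas="0 0 0.7 0 0 0 0;0 0 0 0 0 0 0")

```text
time: 5.65
position: [0.5008, 0.3933, 0.1966]
tool_rot: [0.659, 0.752, 0.001, 0.0]
ft_force: [-2.8, -1.2, 11.0]
grip_width: -0.0
grip_force: 5.4
```

send_rows(deltas="0 0 0.6 0 0 0 0;0 0 0 0 0 0 0")

```text
time: 5.9
position: [0.5008, 0.3934, 0.1961]
tool_rot: [0.659, 0.752, 0.001, 0.0]
ft_force: [-2.4, -0.2, 11.2]
grip_width: 0.0011
grip_force: 5.5
```

send_rows(deltas="0 0 0.6 0 0 0 0;0 0 0 0 0 0 0")

```text
time: 6.15
position: [0.5008, 0.3934, 0.1956]
tool_rot: [0.659, 0.752, 0.001, 0.0]
ft_force: [-3.4, -1.2, 12.0]
grip_width: 0.0003
grip_force: 5.7
```

send_rows(deltas="0 0 0.6 0 0 0 0;0 0 0 0 0 0 0")

```text
time: 6.4
position: [0.5008, 0.3934, 0.1955]
tool_rot: [0.659, 0.752, 0.001, 0.0]
ft_force: [-3.5, -0.9, 13.1]
grip_width: 0.0005
grip_force: 6.8
```

send_rows(deltas="0 0 0.6 0 0 0 0;0 0 0 0 0 0 0")

```text
time: 6.65
position: [0.5008, 0.3934, 0.1953]
tool_rot: [0.659, 0.752, 0.001, 0.0]
ft_force: [-3.2, -2.1, 15.6]
grip_width: 0.0001
grip_force: 7.9
```

send_rows(deltas="5 0 -40 0 0 0 0;30 0 -50 0 0 0 0;30 0 -50 0 0 0 0;0 0 -30 0 0 0 0;0 0 0 0 0 0 0;0 0 0 0 0 0 0")

```text
time: 7.4
position: [0.4916, 0.4567, 0.3603]
tool_rot: [0.659, 0.752, -0.001, -0.0]
ft_force: [0.1, -0.8, -2.0]
grip_width: 0.0007
grip_force: 0.0
```

```bash
python3 - <<'E'
from h import *
a=robot.camera("scene");b=robot.camera("top")
cv2.imwrite("pics/d.png",cv2.resize(np.hstack([a["image"][100:240,90:290,::-1],b["image"][120:260,90:290,::-1]]),None,fx=2,fy=2,interpolation=cv2.INTER_CUBIC))
E
```

```text
(no output)
```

View pics/d.png

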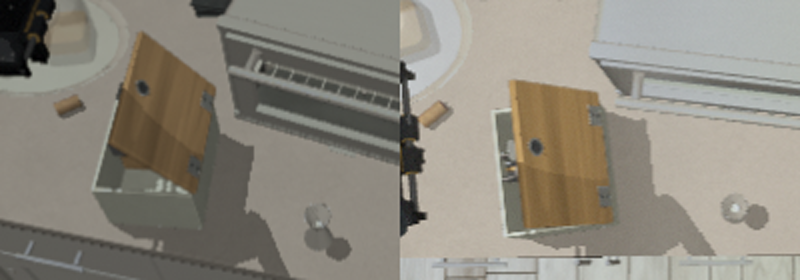

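The lid is springing open. Raising and crossing to the jar.

send_rows(deltas="0 0 -50 0 0 0 1;-57 -13 0 0 0 0 1;-58 -13 0 0 0 0 1;-58 -13 0 0 0 0 1;-58 -13 0 0 0 0 1;-58 -13 0 0 0 0 1;-58 -13 0 0 0 0 1;-58 -13 0 0 0 0 1;-58 -13 0 0 0 0 1;-57 -13 0 0 0 0 1")

```text
time: 8.75
position: [0.4434, -0.0754, 0.4108]
tool_rot: [0.659, 0.752, -0.0, -0.001]
ft_force: [-0.0, -0.8, 0.1]
grip_width: 0.0854
grip_force: 0.0
```

send_rows(deltas="-57 -12 30 0 0 0 1;-57 -12 40 0 0 0 1;-56 -12 40 0 0 0 1;0 0 50 0 0 0 1;0 0 0 0 0 0 1;0 0 0 0 0 0 1")

```text
time: 9.5
position: [0.4324, -0.2312, 0.2627]
tool_rot: [0.659, 0.752, 0.0, -0.0]
ft_force: [-0.4, -0.6, -0.0]
grip_width: 0.0868
grip_force: 0.0
```

```bash
python3 - <<'E'
from h import *
print(robot.get_obs()["position"],robot.get_obs()["grip_width"])
for n in("wrist","top","scene"):
    c=robot.camera(n);P=cloud(c)
    j=(abs(P[...,2]-.1)<.005)&(abs(P[...,0]-.43)<.05)&(abs(P[...,1]+.245)<.05)
    if j.sum()>20: print(n,j.sum(),P[j].mean(0),cv2.minEnclosingCircle(P[j][:,:2].astype(np.float32)))
    for r in robot.cut_out(n,"spice_jar")[:3]:
        m=r["region"]&(c["depth"]>0); print(n,r["p"],r["box"],P[m].max(0),P[m].min(0))
    if n=="wrist": save(c,"e")
E
```

```text
[ 0.43235932 -0.23122804  0.26270527] 0.08678338000983984
wrist 1483 [ 0.43042017 -0.24823696  0.10029976] ((0.43048375844955444, -0.24911558628082275), 0.02172684669494629)
wrist 0.84 [200.7, 235.3, 228.5, 289.4] [ 0.42129605 -0.32261312  0.07737536] [ 3.88327529e-01 -3.56745879e-01  2.89211202e-04]
wrist 0.8 [222.3, 167.7, 266.1, 233.9] [ 0.45554375 -0.22545645  0.10315857] [ 0.40581966 -0.31362303 -0.00132403]
wrist 0.74 [263.2, 266.4, 296.4, 295.1] [ 0.51824302 -0.20187156  0.28085536] [ 0.43889619 -0.37527799 -0.00082045]
top 44 [ 0.43775553 -0.23508611  0.09930322] ((0.4375048279762268, -0.24122987687587738), 0.020152699202299118)
top 0.58 [345.4, 219.6, 357.7, 229.2] [ 0.45614701 -0.22451243  0.10297394] [ 0.41188278 -0.24531149  0.00071213]
scene 74 [ 0.41971743 -0.24736833  0.10037775] ((0.4248978793621063, -0.24828580021858215), 0.020637420937418938)
scene 0.64 [373.7, 214.1, 390.6, 231.8] [ 0.49837567 -0.32626772  0.08027489] [ 0.46549358 -0.3575508   0.00270214]
scene 0.55 [337.5, 226.2, 358.5, 245.1] [ 0.4466243  -0.2029933   0.27081249] [ 0.34188762 -0.27225113 -0.00230847]
scene 0.51 [371.4, 242.6, 387.1, 259.5] [ 0.42697613 -0.3229516   0.07971877] [ 0.38663206 -0.37181376 -0.00137848]
```

View pics/e.png

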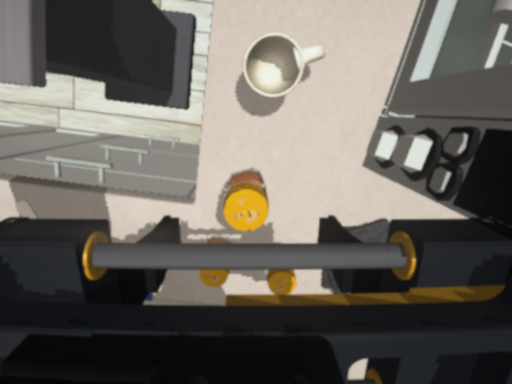

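The wrist picture shows the jar cap at (246,207) and the cup clear above it. The toaster's knob panel at right may come close to the gripper body, so I check that in the depth data.

```bash
python3 - <<'E'
from h import *
for n in("scene","top"):
    P=np.load(n+"_P.npy").reshape(-1,3)
    for y0 in np.arange(-.34,-.1,.02):
        m=(P[:,1]>y0)&(P[:,1]<y0+.02)&(P[:,2]>.11)&(P[:,0]>.44)&(P[:,0]<.8)
        if m.sum(): print(n,round(y0,2),P[m].min(0).round(3))
E
```

```text
scene -0.34 [ 0.64  -0.34   0.472]
scene -0.32 [ 0.604 -0.32   0.473]
scene -0.3 [ 0.64  -0.3    0.463]
scene -0.28 [ 0.643 -0.28   0.461]
scene -0.26 [ 0.642 -0.26   0.461]
scene -0.24 [ 0.641 -0.24   0.246]
scene -0.22 [ 0.565 -0.22   0.11 ]
scene -0.2 [ 0.546 -0.2    0.111]
scene -0.18 [ 0.546 -0.18   0.117]
scene -0.16 [ 0.551 -0.16   0.112]
scene -0.14 [ 0.568 -0.14   0.111]
scene -0.12 [ 0.57  -0.12   0.111]
top -0.34 [ 0.643 -0.339  0.472]
top -0.32 [ 0.606 -0.32   0.474]
top -0.3 [ 0.643 -0.3    0.457]
top -0.28 [ 0.646 -0.28   0.471]
top -0.26 [ 0.644 -0.26   0.475]
top -0.24 [ 0.644 -0.24   0.245]
top -0.22 [ 0.568 -0.22   0.126]
top -0.2 [ 0.557 -0.2    0.121]
top -0.18 [ 0.551 -0.18   0.118]
top -0.16 [ 0.554 -0.16   0.112]
top -0.14 [ 0.572 -0.14   0.11 ]
top -0.12 [ 0.575 -0.12   0.113]
```

The toaster edge is at x ≥ 0.546 and the body reaches about 0.53, so it clears. Descending and gripping.

send_rows(deltas="-17 -4 0 0 0 0 1;0 0 30 0 0 0 1;0 0 40 0 0 0 1;0 0 40 0 0 0 1;0 0 12 0 0 0 1;0 0 0 0 0 0 1;0 0 0 0 0 0 0.3;0 0 0 0 0 0 0.3;0 0 0 0 0 0 0.3", newtons=20)

```text
time: 10.92
position: [0.4308, -0.249, 0.1411]
tool_rot: [0.659, 0.752, -0.0, 0.001]
ft_force: [0.3, 0.1, 0.7]
grip_width: 0.0646
grip_force: 0.0
```

send_rows(deltas="0 0 0 0 0 0 0.3;0 0 0 0 0 0 0.3;0 0 -4 0 0 0 0.3;0 0 0 0 0 0 0.3")

```text
time: 11.42
position: [0.4304, -0.2488, 0.1444]
tool_rot: [0.659, 0.752, -0.0, 0.0]
ft_force: [0.2, 0.6, -1.0]
grip_width: 0.0444
grip_force: 19.3
```

Gripped at 44 mm width with 19 N. Now I measure the opened caddy and the overhead clearance.

```bash
python3 - <<'E'
from h import *
t=np.radians(7.5); ex=np.array([np.sin(t),-np.cos(t)]); ey=np.array([np.cos(t),np.sin(t)])
hinge=np.array([.5006,.3925])+.136*ex
print("hinge pt",hinge)
ims=[]
for n in("scene","top"):
    c=robot.camera(n);P=cloud(c).reshape(-1,3); ims.append(c["image"])
    u=(P[:,:2]-hinge)@ex; v=(P[:,:2]-hinge)@ey
    near=(u>-.25)&(u<.1)&(abs(v)<.15)
    rim=near&(abs(P[:,2]-.112)<.004)&(u<-.02)
    print(n,"rim",rim.sum(),"u",np.percentile(u[rim],[1,5,50,95,99]).round(4),"v",np.percentile(v[rim],[1,5,50,95,99]).round(4))
    fl=near&(abs(P[:,2]-.008)<.004)&(u<-.01)&(u>-.15)&(abs(v)<.09)
    if fl.sum(): print(" floor",fl.sum(),"u",np.percentile(u[fl],[1,99]).round(4),"v",np.percentile(v[fl],[1,99]).round(4))
    lid=near&(P[:,2]>.15)
    A=np.c_[P[lid,2],np.ones(lid.sum())]; k=np.linalg.lstsq(A,u[lid],rcond=None)[0]
    print(" lid",lid.sum(),"zmax",np.percentile(P[lid,2],99),"u=%.3f z + %.3f"%tuple(k),"u",np.percentile(u[lid],[1,50,99]).round(3),"v",np.percentile(v[lid],[1,99]).round(4))
    for y0 in np.arange(-.3,.5,.1):
        m=(P[:,1]>y0)&(P[:,1]<y0+.1)&(P[:,2]>.3)&(P[:,2]<.8)&(P[:,0]>.5)
        if m.sum(): print("  cab",round(y0,2),P[m].min(0).round(3))
cv2.imwrite("pics/f.png",cv2.resize(np.hstack([ims[0][100:240,90:290,::-1],ims[1][120:260,90:290,::-1]]),None,fx=2,fy=2,interpolation=cv2.INTER_CUBIC))
E
```

```text
hinge pt [0.51835156 0.2576635 ]
scene rim 278 u [-0.1584 -0.1574 -0.1431 -0.054  -0.0375] v [-0.1071 -0.1065 -0.0202  0.0847  0.0874]
 floor 305 u [-0.1494 -0.0575] v [-0.0437  0.0799]
 lid 5963 zmax 0.6102506081605379 u=-0.055 z + 0.020 u [-0.175  0.002  0.097] v [-0.1059  0.1494]
  cab -0.3 [ 0.64  -0.3    0.561]
  cab -0.2 [ 0.641 -0.2    0.612]
  cab 0.0 [0.64  0.035 0.475]
  cab 0.1 [0.639 0.1   0.472]
  cab 0.2 [0.604 0.2   0.471]
  cab 0.3 [0.64  0.3   0.473]
  cab 0.4 [0.639 0.4   0.472]
top rim 283 u [-0.1562 -0.1552 -0.1432 -0.0446 -0.0257] v [-0.1025 -0.1017 -0.0147  0.0886  0.09  ]
 floor 797 u [-0.1496 -0.0662] v [-0.0885  0.0828]
 lid 16408 zmax 0.8287204422308263 u=-0.006 z + 0.016 u [-0.131  0.01   0.098] v [-0.0794  0.1497]
  cab -0.3 [ 0.643 -0.3    0.46 ]
  cab -0.2 [ 0.644 -0.2    0.469]
  cab -0.1 [ 0.645 -0.1    0.472]
  cab 0.0 [0.645 0.    0.471]
  cab 0.1 [0.644 0.1   0.471]
  cab 0.2 [0.608 0.2   0.469]
  cab 0.3 [0.644 0.3   0.471]
  cab 0.4 [0.644 0.4   0.472]
```

View pics/f.png

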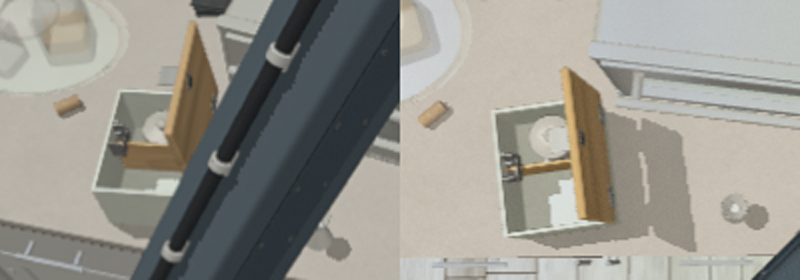

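The rim fits the caddy frame: its centre lies 79 mm from the hinge, with the dot at caddy y≈+8.5. The lid stands open and the near compartment is empty. Carrying the jar up and over to (0.457, 0.344).

send_rows(deltas="0 0 -40 0 0 0 0.3;0 0 -50 0 0 0 0.3;0 0 -50 0 0 0 0.3;30 5 -50 0 0 0 0.3;45 8 -50 0 0 0 0.3;45 8 -46 0 0 0 0.3;45 8 -30 0 0 0 0.3;45 8 0 0 0 0 0.3;45 8 0 0 0 0 0.3;45 8 0 0 0 0 0.3")

```text
time: 12.78
position: [0.4428, 0.0519, 0.4545]
tool_rot: [0.659, 0.752, -0.0, -0.0]
ft_force: [0.4, -0.2, -1.0]
grip_width: 0.0444
grip_force: 19.4
```

send_rows(deltas="45 8 0 0 0 0 0.3;45 8 0 0 0 0 0.3;45 8 0 0 0 0 0.3;45 8 0 0 0 0 0.3;45 8 0 0 0 0 0.3;35 6 0 0 0 0 0.3;24 5 0 0 0 0 0.3;0 0 0 0 0 0 0.3;0 0 0 0 0 0 0.3")

```text
time: 13.9
position: [0.4564, 0.338, 0.4542]
tool_rot: [0.659, 0.752, -0.001, 0.0]
ft_force: [0.3, -0.1, -0.8]
grip_width: 0.044
grip_force: 19.3
```

send_rows(deltas="6 1.4 -0 0 0 0 0.3;0 0 40 0 0 0 0.3;0 0 50 0 0 0 0.3;0 0 50 0 0 0 0.3;0 0 40 0 0 0 0.3;0 0 0 0 0 0 0.3;0 0 0 0 0 0 0.3")

```text
time: 14.78
position: [0.4585, 0.3451, 0.2763]
tool_rot: [0.659, 0.752, 0.001, 0.001]
ft_force: [-0.1, -0.1, -1.2]
grip_width: 0.0446
grip_force: 19.4
```

```bash
python3 - <<'E'
from h import *
b=robot.camera("top");a=robot.camera("scene");w=robot.camera("wrist")
cv2.imwrite("pics/g.png",np.hstack([cv2.resize(a["image"][100:220,100:220,::-1],(300,300),interpolation=cv2.INTER_CUBIC),cv2.resize(w["image"][:,:,::-1],(400,300))]))
E
```

```text
(no output)
```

View pics/g.png

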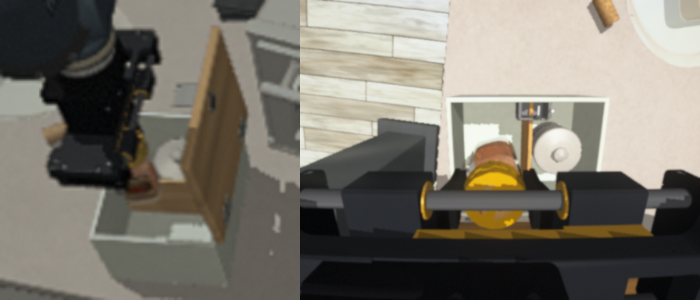

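The jar sits upright in the grip over the near compartment, with the divider and tin to its right. Lowering.

send_rows(deltas="0 -2 20 0 0 0 0.3;0 0 30 0 0 0 0.3;0 0 30 0 0 0 0.3;0 0 25 0 0 0 0.3;0 0 14 0 0 0 0.3;0 0 0 0 0 0 0.3;0 0 0 0 0 0 0.3")

```text
time: 15.8
position: [0.4561, 0.345, 0.1568]
tool_rot: [0.659, 0.752, 0.001, 0.0]
ft_force: [-0.0, 0.3, -0.7]
grip_width: 0.0446
grip_force: 19.3
```

send_rows(deltas="0 0 3 0 0 0 0.3;0 0 2 0 0 0 0.3;0 0 1.5 0 0 0 0.3;0 0 0 0 0 0 0.3")

```text
time: 16.3
position: [0.4553, 0.3445, 0.149]
tool_rot: [0.659, 0.752, -0.0, -0.0]
ft_force: [-0.4, 0.0, -1.9]
grip_width: 0.0445
grip_force: 19.3
```

send_rows(deltas="0 0 1 0 0 0 0.3;0 0 0 0 0 0 0.3")

```text
time: 16.55
position: [0.4555, 0.3447, 0.1483]
tool_rot: [0.659, 0.752, 0.0, 0.0]
ft_force: [0.4, 0.8, 0.8]
grip_width: 0.0444
grip_force: 19.5
```

send_rows(deltas="0 0 1 0 0 0 0.3;0 0 0 0 0 0 0.3")

```text
time: 16.8
position: [0.4557, 0.3449, 0.1481]
tool_rot: [0.659, 0.752, 0.001, 0.0]
ft_force: [-0.7, -0.7, 5.5]
grip_width: 0.0441
grip_force: 20.1
```

Floor contact felt. Releasing with a slight opening, then up.

send_rows(deltas="0 0 -0.5 0 0 0 0.62;0 0 0 0 0 0 0.62;0 0 0 0 0 0 0.62;0 0 0 0 0 0 0.62")

```text
time: 17.3
position: [0.4553, 0.3444, 0.1474]
tool_rot: [0.659, 0.752, -0.0, -0.0]
ft_force: [0.4, 0.8, -0.6]
grip_width: 0.0536
grip_force: 0.0
```

send_rows(deltas="0 0 -10 0 0 0 0.62;0 0 -20 0 0 0 0.62;0 0 -40 0 0 0 0.62;0 0 -50 0 0 0 0.62;0 0 -50 0 0 0 0;0 0 -50 0 0 0 0;0 0 -50 0 0 0 0;0 0 0 0 0 0 0")

```text
time: 18.3
position: [0.4567, 0.3453, 0.4234]
tool_rot: [0.659, 0.752, 0.005, 0.002]
ft_force: [0.4, 0.1, -0.3]
grip_width: 0.022
grip_force: 0.0
```

```bash
python3 - <<'E'
from h import *
w=robot.camera("wrist");c=robot.camera("top")
P=cloud(w)
m=(abs(P[...,2]-.108)<.006)&(abs(P[...,0]-.456)<.04)&(abs(P[...,1]-.345)<.04)
h=cv2.cvtColor(w["image"],cv2.COLOR_RGB2HSV)[...,1]>120
m&=h
print(m.sum(),P[m].mean(0) if m.sum() else "", P[m].std(0) if m.sum() else "")
T=cloud(c).reshape(-1,3);t=np.radians(7.5);ex=np.array([np.sin(t),-np.cos(t)]);ey=np.array([np.cos(t),np.sin(t)])
u=(T[:,:2]-[.5184,.2577])@ex;v=(T[:,:2]-[.5184,.2577])@ey
for z in np.arange(.14,.30,.02):
    k=(abs(T[:,2]-z)<.01)&(u>-.04)&(u<.05)&(abs(v)<.11)
    if k.sum(): print(round(z,2),k.sum(),np.percentile(u[k],[2,50,98]).round(3))
cv2.imwrite("pics/i.png",np.hstack([cv2.resize(c["image"][130:250,110:230,::-1],(300,300),interpolation=cv2.INTER_CUBIC),cv2.resize(w["image"][:,:,::-1],(400,300))]))
E
```

```text
643 [0.45477344 0.34499004 0.10860811] [0.01061705 0.01059905 0.00109521]
0.14 117 [0.008 0.01  0.043]
0.16 92 [0.008 0.01  0.047]
0.18 123 [0.008 0.009 0.044]
0.2 142 [0.005 0.008 0.044]
0.22 140 [0.005 0.007 0.047]
0.24 176 [0.004 0.005 0.049]
0.26 281 [-0.035  0.003  0.045]
0.28 414 [-0.009 -0.002  0.003]
```

View pics/i.png

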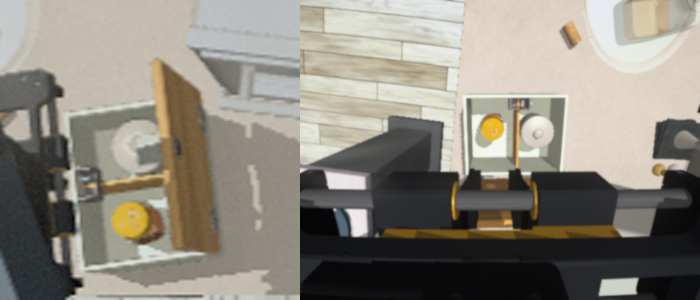

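The jar stands upright in its compartment, cap centre at (0.455, 0.345, 0.108), tin untouched, and the lid is open at about 1.5 rad. I rotate the gripper 90° so its body clears the cabinet handle, then go behind the lid.

send_rows(deltas="0 0 0 0 0 -10 0;0 0 0 0 0 -10 0;0 0 0 0 0 -10 0;0 0 0 0 0 -10 0;0 0 0 0 0 -10 0;0 0 0 0 0 -10 0;0 0 0 0 0 -10 0;0 0 0 0 0 -10 0;0 0 0 0 0 -10 0;0 0 0 0 0 0 0")

```text
time: 19.65
position: [0.4546, 0.3442, 0.4156]
tool_rot: [-0.065, 0.998, -0.001, -0.002]
ft_force: [0.3, -0.4, 0.1]
grip_width: 0.0001
grip_force: 0.0
```

send_rows(deltas="-10 -31 0 0 0 0 0;-10 -31 0 0 0 0 0;-10 -31 0 0 0 0 0;-10 -31 0 0 0 0 0;-10 -31 0 0 0 0 0;0 0 30 0 0 0 0;0 0 40 0 0 0 0;0 0 20 0 0 0 0;0 0 0 0 0 0 0")

```text
time: 20.78
position: [0.5238, 0.1971, 0.325]
tool_rot: [-0.064, 0.998, -0.0, -0.003]
ft_force: [-0.4, 0.0, 0.7]
grip_width: 0.0007
grip_force: 0.0
```

```bash
cat > st.py <<'E'
from h import *
t=np.radians(7.5);ex=np.array([np.sin(t),-np.cos(t)]);ey=np.array([np.cos(t),np.sin(t)])
o=robot.get_obs();p=np.array(o["position"]);Rm=R.from_quat(o["tool_rot"])
tip=p+Rm.apply([0,0,.07]);d=tip[:2]-[.5184,.2577]
print("u v z tip",(d@ex).round(4),(d@ey).round(4),tip[2].round(4),"ty.ex",(Rm.apply([0,1,0])[:2]@ex).round(3),"q",np.round(o["q"],2),"f_ex,f_z",(o["ft_force"][:2]@ex).round(1),round(o["ft_force"][2],1))
E
python3 st.py; python3 - <<'E'
import numpy as np
rc,half=.147,.015
prev=None
for th in [1.5,1.4,1.3,1.2,1.1,1,.9,.8,.7,.6,.5,.4,.3,.2,.1,.05]:
    u=-rc*np.cos(th)+.0115*np.sin(th)+half; z=.118+rc*np.sin(th)+.0115*np.cos(th)
    print(th,round(u*1e3,1),round(z*1e3,1), "" if prev is None else (np.round((prev[0]-u)*1e3,1),np.round((prev[1]-z)*1e3,1)))
    prev=(u,z)
E
```

```text
u v z tip 0.0608 -0.003 0.255 ty.ex -1.0 q [ 0.16  0.4   1.56 -0.    1.19 -1.54] f_ex,f_z -0.1 0.7
1.5 16.1 265.4 
1.4 1.3 264.8 (np.float64(14.7), np.float64(0.6))
1.3 -13.2 262.7 (np.float64(14.6), np.float64(2.1))
1.2 -27.5 259.2 (np.float64(14.3), np.float64(3.5))
1.1 -41.4 254.2 (np.float64(13.9), np.float64(5.0))
1 -54.7 247.9 (np.float64(13.3), np.float64(6.3))
0.9 -67.4 240.3 (np.float64(12.6), np.float64(7.6))
0.8 -79.2 231.5 (np.float64(11.8), np.float64(8.8))
0.7 -90.0 221.5 (np.float64(10.9), np.float64(10.0))
0.6 -99.8 210.5 (np.float64(9.8), np.float64(11.0))
0.5 -108.5 198.6 (np.float64(8.7), np.float64(11.9))
0.4 -115.9 185.8 (np.float64(7.4), np.float64(12.7))
0.3 -122.0 172.4 (np.float64(6.1), np.float64(13.4))
0.2 -126.8 158.5 (np.float64(4.7), np.float64(14.0))
0.1 -130.1 144.1 (np.float64(3.3), np.float64(14.4))
0.05 -131.2 136.8 (np.float64(1.1), np.float64(7.3))
```

send_rows(deltas="-3 15 -9 0 0 0 0;0 15 0 0 0 0 0;0 7 0 0 0 0 0;0 5 0 0 0 0 0;0 5 0 0 0 0 0;0 5 0 0 0 0 0")

```text
time: 21.52
position: [0.5214, 0.249, 0.3366]
tool_rot: [-0.066, 0.998, -0.001, -0.0]
ft_force: [1.0, -2.5, 0.3]
grip_width: 0.0007
grip_force: 1.4
```

send_rows(deltas="0 5 0 0 0 0 0;0 5 0 0 0 0 0;0 6 1 0 0 0 0;0 6 1 0 0 0 0")

```text
time: 22.02
position: [0.5183, 0.2715, 0.3347]
tool_rot: [-0.066, 0.998, -0.0, -0.0]
ft_force: [-1.6, -2.2, 2.1]
grip_width: 0.0005
grip_force: 1.5
```

```bash
python3 st.py
```

```text
u v z tip -0.0137 0.0017 0.2647 ty.ex -1.0 q [ 0.29  0.43  1.49  0.    1.23 -1.41] f_ex,f_z 2.0 2.1
```

Contact as expected at about 2.5 N. Following the arc.

send_rows(deltas="0 7 2 0 0 0 0;0 7 3 0 0 0 0;0 7 3 0 0 0 0;0 7 3 0 0 0 0;0 7 3 0 0 0 0;0 7 3 0 0 0 0")

```text
time: 22.78
position: [0.5132, 0.3134, 0.3175]
tool_rot: [-0.066, 0.998, 0.0, 0.0]
ft_force: [1.5, -1.6, 2.0]
grip_width: 0.0005
grip_force: 1.6
```

send_rows(deltas="0 6 4 0 0 0 0;0 6 4 0 0 0 0;0 6 4 0 0 0 0;0 6 4 0 0 0 0;0 5 5 0 0 0 0;0 5 5 0 0 0 0")

```text
time: 23.52
position: [0.5084, 0.3471, 0.2914]
tool_rot: [-0.066, 0.998, 0.0, -0.0]
ft_force: [-0.6, -0.6, 4.2]
grip_width: 0.0002
grip_force: 1.8
```

```bash
python3 st.py
```

```text
u v z tip -0.09 0.0018 0.2214 ty.ex -1.0 q [ 0.42  0.52  1.46  0.    1.17 -1.29] f_ex,f_z 0.6 4.2
```

send_rows(deltas="0 5 5.5 0 0 0 0;0 5 5.5 0 0 0 0;0 4.5 6 0 0 0 0;0 4.5 6 0 0 0 0;0 4 6.5 0 0 0 0;0 4 6.5 0 0 0 0;0 3 6.5 0 0 0 0;0 3 6.5 0 0 0 0")

```text
time: 24.52
position: [0.5041, 0.3795, 0.2422]
tool_rot: [-0.066, 0.998, 0.0, -0.0]
ft_force: [0.0, 1.2, 4.0]
grip_width: 0.0005
grip_force: 1.9
```

send_rows(deltas="0 3 7 0 0 0 0;0 3 7 0 0 0 0;0 2 7 0 0 0 0;0 2 7 0 0 0 0")

```text
time: 25.02
position: [0.5029, 0.3884, 0.2138]
tool_rot: [-0.066, 0.998, -0.001, -0.0]
ft_force: [0.4, -3.8, 3.7]
grip_width: 0.0006
grip_force: 2.3
```

```bash
python3 st.py
```

```text
u v z tip -0.1315 0.0016 0.1438 ty.ex -1.0 q [ 0.48  0.63  1.47 -0.    1.03 -1.22] f_ex,f_z 3.8 3.7
```

send_rows(deltas="0 2 4 0 0 0 0;0 2 4 0 0 0 0;0 0.5 2 0 0 0 0;0 0 1 0 0 0 0")

```text
time: 25.52
position: [0.5022, 0.3933, 0.204]
tool_rot: [-0.066, 0.998, -0.0, -0.0]
ft_force: [-1.5, -4.6, 7.3]
grip_width: 0.0005
grip_force: 3.5
```

send_rows(deltas="0 0 1 0 0 0 0;0 0 1 0 0 0 0;0 0 0 0 0 0 0")

```text
time: 25.9
position: [0.5022, 0.3935, 0.2023]
tool_rot: [-0.066, 0.998, -0.0, 0.0]
ft_force: [-1.0, -4.3, 7.1]
grip_width: 0.0004
grip_force: 3.5
```

send_rows(deltas="0 0 1 0 0 0 0;0 0 1 0 0 0 0;0 0 0 0 0 0 0")

```text
time: 26.28
position: [0.5022, 0.3936, 0.2005]
tool_rot: [-0.066, 0.998, -0.0, 0.0]
ft_force: [-1.1, -3.3, 8.0]
grip_width: 0.0005
grip_force: 3.8
```

send_rows(deltas="0 0 1 0 0 0 0;0 0 1 0 0 0 0;0 0 0 0 0 0 0")

```text
time: 26.65
position: [0.5022, 0.3937, 0.1987]
tool_rot: [-0.066, 0.998, 0.0, 0.0]
ft_force: [-2.0, -2.8, 8.6]
grip_width: 0.0003
grip_force: 4.2
```

send_rows(deltas="0 0 1 0 0 0 0;0 0 1 0 0 0 0;0 0 0 0 0 0 0")

```text
time: 27.02
position: [0.5022, 0.3938, 0.197]
tool_rot: [-0.066, 0.998, 0.0, 0.0]
ft_force: [-2.4, -2.6, 9.7]
grip_width: 0.0005
grip_force: 4.9
```

send_rows(deltas="0 0 0.7 0 0 0 0;0 0 0 0 0 0 0")

```text
time: 27.28
position: [0.5022, 0.3939, 0.1964]
tool_rot: [-0.066, 0.998, 0.0, 0.0]
ft_force: [-1.6, -4.0, 10.5]
grip_width: 0.0005
grip_force: 5.2
```

send_rows(deltas="0 0 0.6 0 0 0 0;0 0 0 0 0 0 0")

```text
time: 27.52
position: [0.5022, 0.3939, 0.1959]
tool_rot: [-0.066, 0.998, 0.0, 0.0]
ft_force: [-1.8, -3.6, 11.1]
grip_width: 0.0007
grip_force: 5.4
```

send_rows(deltas="0 0 0.6 0 0 0 0;0 0 0 0 0 0 0")

```text
time: 27.78
position: [0.5021, 0.3939, 0.1955]
tool_rot: [-0.066, 0.998, 0.0, 0.0]
ft_force: [-1.6, -3.0, 11.6]
grip_width: 0.0003
grip_force: 5.8
```

send_rows(deltas="0 0 0.6 0 0 0 0;0 0 0 0 0 0 0")

```text
time: 28.02
position: [0.5022, 0.3939, 0.1953]
tool_rot: [-0.066, 0.998, 0.0, 0.0]
ft_force: [-2.2, -3.4, 12.8]
grip_width: 0.0006
grip_force: 6.8
```

send_rows(deltas="0 0 0.6 0 0 0 0;0 0 0 0 0 0 0")

```text
time: 28.28
position: [0.5022, 0.394, 0.1952]
tool_rot: [-0.066, 0.998, 0.0, 0.0]
ft_force: [-3.8, -3.8, 16.0]
grip_width: 0.0009
grip_force: 7.9
```

send_rows(deltas="0 0 -2 0 0 0 0;0 0 -2 0 0 0 0;0 0 -2 0 0 0 0;0 0 -2 0 0 0 0;0 0 -2 0 0 0 0")

```text
time: 28.9
position: [0.5019, 0.3943, 0.2023]
tool_rot: [-0.066, 0.998, 0.001, -0.0]
ft_force: [-0.3, 0.6, 0.0]
grip_width: 0.0005
grip_force: 0.0
```

send_rows(deltas="0 0 -2 0 0 0 0;0 0 -2 0 0 0 0;0 0 -2 0 0 0 0;0 0 0 0 0 0 0")

```text
time: 29.4
position: [0.5023, 0.3938, 0.2086]
tool_rot: [-0.066, 0.998, 0.0, 0.0]
ft_force: [0.3, 0.1, -0.4]
grip_width: 0.0005
grip_force: 0.0
```

The force dropped to zero and the lid holds. Retreating and checking.

send_rows(deltas="0 0 -30 0 0 0 0;0 0 -40 0 0 0 0;0 20 -40 0 0 0 0;0 40 -30 0 0 0 0;0 50 0 0 0 0 0;0 50 0 0 0 0 0;0 0 0 0 0 0 0;0 0 0 0 0 0 0")

```text
time: 30.4
position: [0.4811, 0.5518, 0.3478]
tool_rot: [-0.066, 0.998, -0.001, -0.0]
ft_force: [-0.0, 0.3, 0.7]
grip_width: 0.0003
grip_force: 0.0
```

```bash
python3 - <<'E'
from h import *
for n in("scene","top"):
    c=robot.camera(n);P=cloud(c)
    m=(P[...,2]>.1)&(P[...,0]>.42)&(P[...,0]<.58)&(P[...,1]>.28)&(P[...,1]<.40)
    print(n,np.percentile(P[m][:,2],[1,50,99]))
    for t in("cup","jigger"):
        for r in robot.cut_out(n,t)[:1]: print(t,np.median(P[r["region"]],0).round(3))
cv2.imwrite("pics/j.png",cv2.resize(c["image"][130:280,90:410,::-1],None,fx=2.3,fy=2.3,interpolation=cv2.INTER_CUBIC))
print(robot.get_obs()["time"])
E
```

```text
scene [0.1272211  0.13144111 0.13571529]
cup [ 0.451 -0.106  0.031]
top [0.12511334 0.13021015 0.13504602]
cup [ 0.446 -0.108  0.021]
jigger [0.439 0.062 0.06 ]
30.7
```

View pics/j.png

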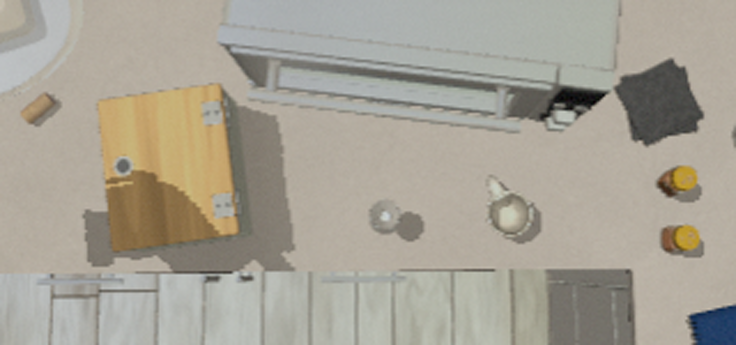

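The lid is shut and level at z≈0.130, the cup and jigger have not moved, and the large jar is inside.

```bash
python3 -c "
from rig import robot
print(robot.hand_in())"
```

```text
the job is handed in; nothing more can be done
None
```

The spice jar stands upright in the empty compartment and the lid is latched shut again (peak reading on the lid 16 N); the tin, jigger and cup were left alone, and I handed the job in at about 31 s.

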